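# Ready the telescopic pick-up magnet

## Task

A bolt has rolled under the cart: fold both flaps of the half-open carton right back past upright, press in the red lock button on the handle of the pick-up magnet standing inside, and draw the handle out to its second stop, which is as far as it goes. Let the button spring fully out so that the tool is locked long, then lift it by its handle, magnet hanging down and button left out, right clear of the carton's rim and finish holding it there. Do not disturb the bottom bracket tool, the bell or the cup.

Things in the scene. Friction and masses are not known exactly. Their poses are not given: they have to be found in the camera images.
- carton: heavy cardboard carton that stays put: 160 mm (x) by 186 mm (y) by 145 mm tall, walls 4 mm. Origin: centre of its underside on the cart top, z up. Long flaps hinge on its +y and -y top edges; short ones hang folded down outside the x walls, to 95 mm from the centre. An insert fills it to 50 mm above the underside; the square well in its middle is 46 mm wide, down to the 4 mm floor
- flap_left (a joint): angle (rad) of the flap hinged on the carton's +y top edge (hinge line 92 mm from the centre, 147 mm up): 0 flat shut, 1.57 upright, 2.6 folded right back (end of travel). 156 mm long, 92 mm from hinge to free edge, 4 mm thick; starts half raised (0.75 to 1.1) and stays where it is pushed (about 0.3 N at the free edge)
- flap_right (a joint): the same for the flap hinged along the -y top edge
- flap_left_edge (a point): middle of the free edge of flap_left
- flap_right_edge (a point): middle of the free edge of flap_right
- magnet_face (a point): centre of the flat underside of the steel magnet head (34 mm across, 24 mm tall) of the loose pick-up tool, which starts upright on the well's floor, 6 mm play around. z runs up the tool. The tool is 135 mm long pushed in, 195 mm at the second stop, about 0.4 kg, mostly in the head: its weight keeps it down in the well while the unlocked handle is drawn up
- handle_at_button (a point): point on the axis of the tool's black handle level with the middle of the button; z up the tool, +y towards the button. The handle is a straight bar 26 mm (x) by 28 mm (y), 101 mm long: it ends 42 mm above this point (orange cap) and 59 mm below it (orange band). Pushed in, this point is 93 mm above the magnet face
- button_face (a point): middle of the face of the red lock button, 14 by 14 mm, on the handle's +y side. Out, it stands 6 mm proud (20 mm from the handle axis); push it towards the axis until flush, as by pinching the handle across button and opposite side. Spring 2 N out, 5 N flush. The handle is held without pressing it either above it (35 mm from its top edge to the handle's end) or across the plain x sides
- lock_button (a joint): how far the button is pressed in (m): 0 fully out, 0.006 flush. The lock lets go beyond 0.0045. Between stops the button stays in by itself; over a stop the released button springs out to 0 and locks the handle
- telescope (a joint): how far the handle is drawn out along the tool's z (m): 0 pushed in (locked), 0.030 first stop, 0.060 second stop and end of travel. With the button held in it slides past the first stop. At the second stop the released button locks from 0.0575 on. Sliding takes about 1.5 N; the handle stays where it is left
- bb_tool_mid (a point): chrome bottom bracket tool, a splined round socket 44 mm across and 40 mm tall; the point is its centre; not to be disturbed
- bell_mid (a point): steel bicycle bell with a turning dial, 58 mm across and 46 mm tall; the point is its centre; not to be disturbed
- cup_mid (a point): white ceramic cup, 76 mm across and 85 mm tall with two amber reflectors standing in it up to about 112 mm; the point is its centre; not to be disturbed
Things that resemble listed ones, but are neither listed nor needed, are in the scene too. Of the things that look like the part that bears magnet_face, the smaller one is meant.

How it is judged:
By the outcome, as a careful person would: the job done as asked, in the order asked, and still so for the second after the job is handed in, while the arm keeps its last pose, push and grip.
It also fails if it takes over 64 s, if anything falls off the work surface, if the arm or the gripper's body presses on something with over 40 N, if the wrist force passes 120 N, or if a joint passes its speed limit or range.

## Robot

A 6-joint arm with a two-finger parallel gripper is mounted at the origin on the work surface. World frame = base frame: x ahead of the robot, y to its left, z up, the work surface at z = 0. Lengths are in mm, angles in rad, forces in N, time in s.
With the tool pointing down it reaches from about 350 to 975 mm from the base axis. Payload 7.1 kg.
Tool frame: the origin (TCP) lies on the front face of the gripper's body, between the roots of the fingers; the fingertips stand 80 mm ahead of it and the grasp point (between the pads) lies 61 mm ahead of it (env.tips_ahead is the distance from the TCP to the fingertips, in mm); z points along the fingers, y is the line along which they close (so a half turn about z gives the same grasp; the last joint's range is limited). The gripper opens to 88 mm and grips with 3 to 60 N. Pads are 20 mm wide; open, the fingers measure 115 mm over their backs; the gripper's body (75 mm by 178 mm) begins 61 mm behind the grasp point.
Start: joints at [1.299, 0.423, 1.63, -0, 1.089, -0.019], TCP at [156.291, 605.127, 302.675] pointing down, gripper open.
Joint ranges: [-3, 3], [-0.9, 2.11], [0.09, 2.58], [-1.31, 4.45], [0.11, 2.69], [-2.54, 2.54]. Speed limits (rad/s): [2.39, 2.39, 3.01, 3.14, 3.14, 3.14].

## Interface

Orientations are given as a unit quaternion [x, y, z, w].
In Python, from station import env, set_gripper, viewer, workorder gives the robot as it stands. Calls block until the motion is done:
- env.reach(position, orientation): joint-space move of the TCP to a pose.
- env.move_l(position, rot=None, rate=150, f_stop=None): straight line of the TCP; rot=None keeps the orientation; rate is the mean speed in mm/s. With f_stop (N) it stops when the force on the tool has changed by that much, and returns True; else False.
- env.move_joints(angles): joint-space move.
- set_gripper(opening): finger opening in mm; the grip force is fixed at half the most; returns when the fingers have stopped.
- env.hold(seconds).
- env.ik(position, orientation): joint angles nearest the present ones, or None.
- env.read_state(): the state.
- viewer.camera(name): name is "side" or "top" or "wrist"; returns the picture (400x640x3 uint8, blue, green, red); there is no depth.
- viewer.camera_params(name): a dict with "fx", "fy", "cx", "cy" (pixels), "pose" (4x4, takes a point from camera to world coordinates); the wrist camera has in their place "tool_from_camera" (4x4, takes a point from camera to tool coordinates, whose origin is the TCP and whose axes are the flange's). Camera axes: x right, y up, looking along -z (the intrinsics and any distortion apply to the point x, -y, -z); pixel columns grow to the right and rows downward; lengths in mm; the calibration is good to about 2 mm. A picture is of the moment at which its call begins: read the wrist's pose just before it. camera_params takes no time and is no camera call.
A pose or a line that the arm cannot do raises env.IKError and nothing moves.
- workorder.sign_off(): hands the job in; it is judged then, once.
The state is a dict: "time_s": time; "qpos": joint angles; "dq": joint speeds; "tau": joint torques, N m; "tool_pos": TCP position; "orientation": TCP orientation; "force": force on the tool from outside, world axes, zero at the start; "wrist_torque": the same for the moment, N m; "width": finger opening in mm; "grip_force": force on a finger pad.
Only numpy, scipy, OpenCV 4.12 (cv2) and the standard library are available. Lean on these libraries where they do the work, as an engineer would, in place of code of your own. Each camera call takes 0.05 s, during which the arm holds its last target. There are 200 camera calls.

## Working session

There is one attempt and no reset: what is moved stays moved. The work goes in short steps, each a Python script; the robot and the scene stay as the last script left them, time stands still between calls to the robot, and variables do not carry over. Pictures are saved under pics/ and viewed, at most 10 in all, crops included, and the job is handed in when it is done.

```bash
ls; mkdir -p pics; python3 - <<'E'
from station import env, set_gripper, viewer, workorder
import cv2,numpy as np
for n in ["side","top","wrist"]:
    cv2.imwrite(f"pics/{n}0.png",viewer.camera(n))
    p=viewer.camera_params(n); print(n,{k:(np.round(v,3).tolist()) for k,v in p.items() if not isinstance(v,str)})
s=env.read_state(); print(s['time_s'],s['tool_pos'],s['orientation'],s['force'],s['width'])
E
```

```text
pics
side {'fx': 374.406, 'fy': 374.406, 'cx': 322.13, 'cy': 195.662, 'pose': [[0.822, 0.387, -0.417, 118.217], [-0.569, 0.571, -0.592, -601.47], [0.009, 0.724, 0.69, 819.123], [0.0, 0.0, 0.0, 1.0]]}
top {'fx': 518.604, 'fy': 518.604, 'cx': 318.321, 'cy': 205.035, 'pose': [[-0.025, 0.981, -0.19, 301.67], [-1.0, -0.023, 0.011, 9.896], [0.006, 0.191, 0.982, 1319.042], [0.0, 0.0, 0.0, 1.0]]}
wrist {'fx': 307.327, 'fy': 307.327, 'cx': 320.441, 'cy': 202.667, 'tool_from_camera': [[-0.0, 0.97, 0.245, 65.651], [1.0, 0.0, 0.0, -0.235], [0.0, 0.245, -0.97, -81.437], [0.0, 0.0, 0.0, 1.0]]}
0.15 [156.19395156 604.82000313 302.06651735] [ 1.26033943e-01  9.92025741e-01 -6.06516012e-04 -8.27110014e-05] [-0.4450848   0.62941872 -0.36852457] 87.72074438400976
```

View pics/top0.png

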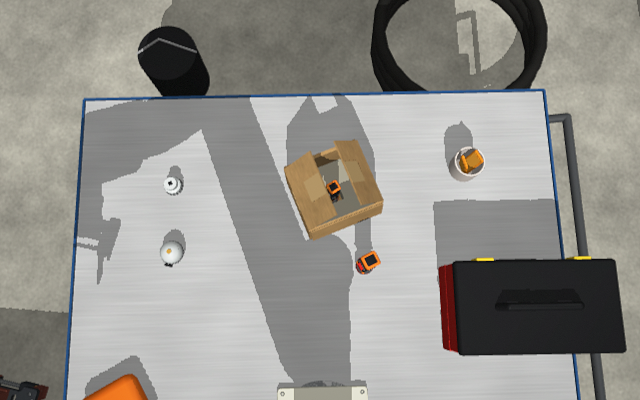

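View pics/side0.png

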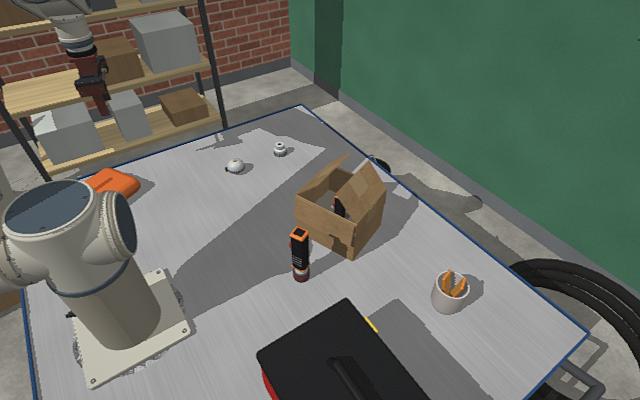

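```bash
python3 - <<'E'
import cv2,numpy as np
a=cv2.imread('pics/top0.png')[130:250,278:393]; b=cv2.imread('pics/side0.png')[148:268,285:395]
f=lambda i,s:cv2.resize(i,None,fx=s,fy=s,interpolation=cv2.INTER_CUBIC)
a=f(a,3.5);b=f(b,3.5); cv2.imwrite('pics/crop1.png',np.hstack([a,b])); print(a.shape,b.shape)
E
```

```text
(420, 402, 3) (420, 385, 3)
```

View pics/crop1.png

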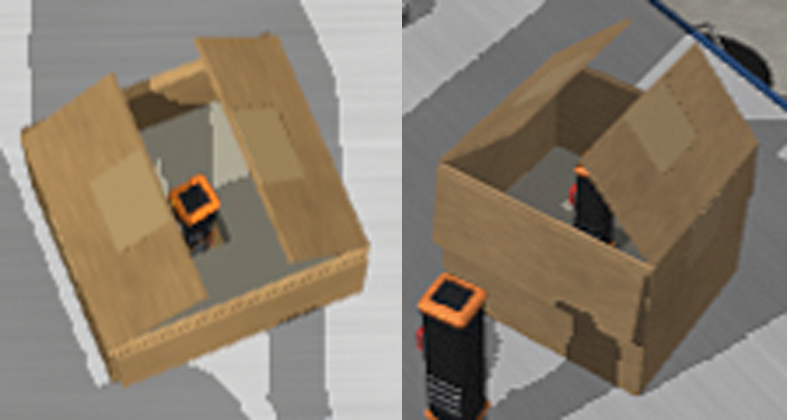

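The picture shows two look-alikes. One is the tool inside the carton, with its cap at top(334,187) / side(340,205). The other is a bigger copy standing on the cart at top(368,262) / side(300,250). The one inside the carton is the smaller, and it is the one meant. In the top crop the left hinge runs (22,132)-(110,355) and the right hinge (275,38)-(368,245). The red button is on the left of the handle in the side view.

```bash
cat > h.py <<'E'
from station import env, set_gripper, viewer, workorder
import cv2,numpy as np
from scipy.spatial.transform import Rotation as R
def ray(n,u,v,T=None):
    p=viewer.camera_params(n); T=p['pose'] if T is None else T
    d=np.array([(u-p['cx'])/p['fx'],-(v-p['cy'])/p['fy'],-1]); T=np.array(T)
    return T[:3,3],T[:3,:3]@d
def onz(n,u,v,z,T=None):
    o,d=ray(n,u,v,T); return o+d*(z-o[2])/d[2]
def proj(n,X,T=None):
    p=viewer.camera_params(n); T=np.array(p['pose'] if T is None else T)
    c=T[:3,:3].T@(np.asarray(X)-T[:3,3]); return p['cx']+p['fx']*c[0]/-c[2],p['cy']-p['fy']*c[1]/-c[2]
def down(yaw):  # gripper closing axis (tool y) at world yaw, tool z down
    y=np.array([np.cos(yaw),np.sin(yaw),0]);z=np.array([0,0,-1.]);x=np.cross(y,z)
    return R.from_matrix(np.c_[x,y,z]).as_quat()
def wristT():
    s=env.read_state();M=np.eye(4);M[:3,:3]=R.from_quat(s['orientation']).as_matrix();M[:3,3]=s['tool_pos']
    return M@np.array(viewer.camera_params('wrist')['tool_from_camera'])
E
python3 - <<'E'
from h import *
print({k:v for k,v in viewer.camera_params('top').items() if k not in('pose',)})
f=lambda u,v:(278+(u+.5)/3.5-.5,130+(v+.5)/3.5-.5)
g=lambda u,v:(285+(u-402+.5)/3.5-.5,148+(v+.5)/3.5-.5)
pts=[onz('top',*f(*p),147) for p in [(22,132),(110,355),(275,38),(368,245)]]
for p in pts: print(p.round(1))
print('c',np.mean(pts,0).round(1))
for p in [(438,163),(652,268),(757,148)]: print('side',onz('side',*g(*p),147).round(1))
for a,b in [(0,1),(2,3)]: d=pts[a]-pts[b]; print(np.linalg.norm(d),np.degrees(np.arctan2(d[1],d[0])))
d=pts[0]-pts[2];print(np.linalg.norm(d))
print('cap',onz('top',*f(196,200),139).round(1), 'btn side ray z97',onz('side',*g(573,195),97).round(1))
print('decoy',[onz('top',369,261,z).round(0) for z in(140,170)],onz('side',300,232,160).round(0))
for q in [(112,75),(205,298),(197,38),(290,262)]: print('edge',onz('top',*f(*q),220).round(1))
E
```

```text
{'fx': 518.6035078061471, 'fy': 518.6035078061471, 'cx': 318.3206258280432, 'cy': 205.0351631583801}
[620.5  74.8 147. ]
[469.1  19.3 147. ]
[682.1 -96.5 147. ]
[ 538.2 -152.4  147. ]
c [577.5 -38.7 147. ]
side [469.3  19.8 147. ]
side [ 536.  -152.7  147. ]
side [ 678.  -101.5  147. ]
161.24004676553602 20.127734482451903
154.30968918114775 21.22787977880797
182.03639577539292
cap [573.1 -40.2 139. ] btn side ray z97 [563.7 -24.2  97. ]
decoy [array([ 398., -115.,  140.]), array([ 396., -112.,  170.])] [ 405. -107.  160.]
edge [636.4  13.7 220. ]
edge [492.6 -40.4 220. ]
edge [659.5 -40.6 220. ]
edge [513.9 -93.6 220. ]
```

```bash
cat >> h.py <<'E'
C=np.array([577.5,-38.7,0]); Y=np.radians(20.6)
ex=np.array([np.cos(Y),np.sin(Y),0]); ey=np.array([-np.sin(Y),np.cos(Y),0])
W=lambda x,y,z: C+ex*x+ey*y+np.array([0,0,z])
E
python3 - <<'E'
from h import *
q=env.read_state()['qpos']
for a in (Y,Y+np.pi):
    for p in [(0,0,360),(0,0,252),(0,155,252),(0,-155,252)]:
        j=env.ik(W(*p),down(a)); print(p,None if j is None else np.round(j,2))
for p in [(0,0,400),(0,0,160),(0,0,520)]:
    for a in (Y+np.pi/2,Y-np.pi/2):
        j=env.ik(W(*p),down(a)); print(p,None if j is None else np.round(j,2))
E
```

```text
(0, 0, 360) [-0.09  0.29  1.68 -0.    1.17 -0.45]
(0, 0, 252) [-0.09  0.42  1.77 -0.    0.95 -0.45]
(0, 155, 252) [ 0.18  0.36  1.87 -0.    0.91 -0.18]
(0, -155, 252) [-0.3   0.53  1.59 -0.    1.03 -0.66]
(0, 0, 360) None
(0, 0, 252) None
(0, 155, 252) None
(0, -155, 252) [-0.3   0.53  1.59 -0.    1.03  2.48]
(0, 0, 400) [-0.09  0.26  1.64 -0.    1.25 -2.02]
(0, 0, 400) [-0.09  0.26  1.64 -0.    1.25  1.12]
(0, 0, 160) [-0.09  0.55  1.82 -0.    0.77 -2.02]
(0, 0, 160) [-0.09  0.55  1.82 -0.    0.77  1.12]
(0, 0, 520) [-0.09  0.18  1.47 -0.    1.49 -2.02]
(0, 0, 520) [-0.09  0.18  1.47 -0.    1.49  1.12]
```

```bash
python3 - <<'E'
from h import *
o=down(Y)
set_gripper(0)
env.reach(W(0,0,360),o)
print(env.move_l(W(0,0,252),rate=120))
for s in (1,-1):
    print(env.move_l(W(0,s*60,252),rate=90), env.read_state()['force'].round(2))
    hit=env.move_l(W(0,s*140,252),rate=70,f_stop=8)
    st=env.read_state(); print(hit,((st['tool_pos']-C)@ey).round(1),st['force'].round(2))
    env.move_l(W(0,s*100,262),rate=120)
    env.move_l(W(0,0,290),rate=150)
env.reach(W(-60,0,430),down(Y-np.pi/2))
set_gripper(88)
T=wristT(); im=viewer.camera('wrist'); cv2.imwrite('pics/w1.png',im)
np.save('T1.npy',T)
cv2.imwrite('pics/t1.png',viewer.camera('top'));cv2.imwrite('pics/s1.png',viewer.camera('side'))
print(env.read_state()['time_s'],env.tips_ahead)
a=cv2.resize(cv2.imread('pics/s1.png')[140:280,270:400],(390,420)); b=cv2.resize(im,(400*640//640*1,250)); 
cv2.imwrite('pics/m1.png',np.vstack([np.hstack([a,np.zeros((420,250,3),np.uint8)])]))
E
```

```text
False
False [ 0.43  0.04 -0.96]
True 124.1 [-1.12 -2.17  7.97]
False [0.86 0.27 0.24]
True -117.8 [-1.06  2.7   8.15]
13.9167 80.0
```

View pics/w1.png

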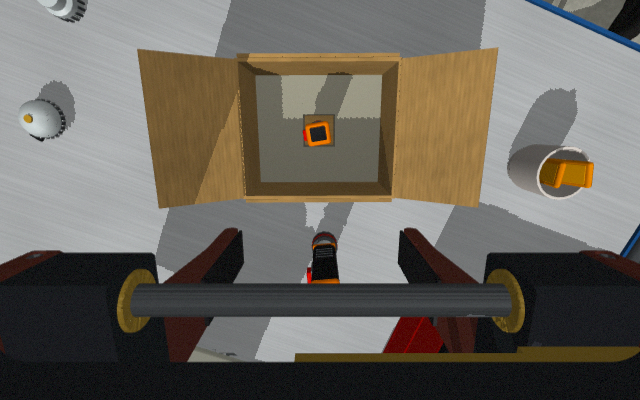

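View pics/s1.png

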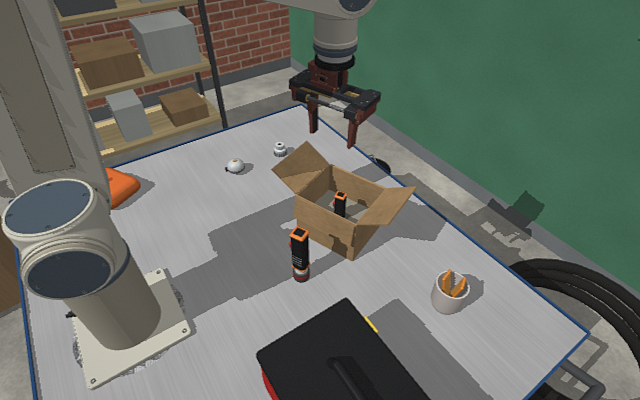

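The wrist picture shows both flaps folded back. The cap is at (318,133), turned slightly in the carton, with a red button on its left (~(305,135), carton +y). The bell, cup and bracket tool are untouched.

```bash
python3 - <<'E'
from h import *
im=cv2.imread('pics/w1.png'); T=np.load('T1.npy')
x0,y0=280,95; c=im[y0:175,x0:360]
hsv=cv2.cvtColor(c,cv2.COLOR_BGR2HSV)
og=cv2.inRange(hsv,(9,150,120),(22,255,255)); rd=cv2.inRange(hsv,(0,150,90),(6,255,255))|cv2.inRange(hsv,(172,150,90),(180,255,255))
n,l,st,ce=cv2.connectedComponentsWithStats(og); print(st.tolist())
k=1+np.argmax(st[1:,4]); pts=np.argwhere(l==k)[:,::-1].astype(np.float32)
r=cv2.minAreaRect(pts); b=cv2.boxPoints(r)+[x0,y0]; print(r,b.round(1).tolist())
P=np.array([onz('wrist',*p,139,T) for p in b]); print(P.round(1).tolist()); print('centre',P.mean(0).round(1))
for i in range(4):
    d=P[(i+1)%4]-P[i]; print(np.linalg.norm(d).round(1),(np.degrees(np.arctan2(d[1],d[0]))%180).round(1))
ys,xs=np.nonzero(rd); print('red',len(xs),xs.mean()+x0,ys.mean()+y0,onz('wrist',xs.mean()+x0,ys.mean()+y0,97,T).round(1))
t=cv2.imread('pics/t1.png'); h=cv2.cvtColor(t,cv2.COLOR_BGR2HSV); m=cv2.inRange(h,(8,150,120),(22,255,255)); m[:150]=0;m[215:]=0;m[:,:300]=0;m[:,380:]=0
pp=np.argwhere(m)[:,::-1].astype(np.float32)
if len(pp)>5: r2=cv2.minAreaRect(pp);print(r2,onz('top',*r2[0],139).round(1))
cv2.imwrite('pics/c2.png',cv2.resize(c,(480,480),interpolation=cv2.INTER_CUBIC))
E
```

```text
[[0, 0, 80, 80, 6065], [25, 26, 26, 26, 335]]
((37.06550216674805, 38.491268157958984), (23.194732666015625, 25.904088973999023), 82.40535736083984) [[302.7, 123.7], [328.4, 120.3], [331.4, 143.3], [305.8, 146.7]]
[[578.4, -16.9, 139.0], [592.7, -43.8, 139.0], [569.2, -56.6, 139.0], [554.7, -29.4, 139.0]]
centre [573.8 -36.7 139. ]
30.4 117.9
26.7 28.8
30.9 118.1
26.8 27.6
red 33 304.3939393939394 135.1818181818182 [564.8 -21.7  97. ]
```

View pics/c2.png

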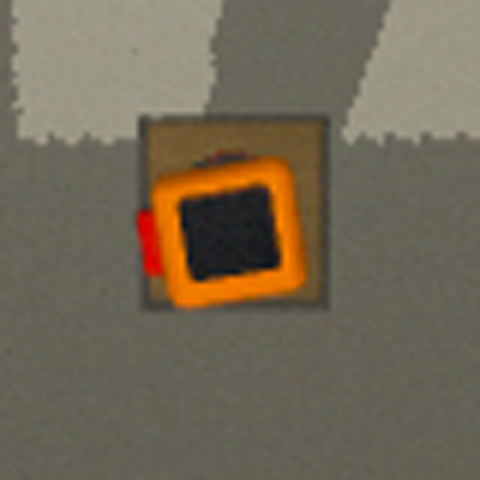

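The crop shows the cap centre at about (228,230), the well around it, and the button at about (148,241), on the handle's +y side. The button side matches yaw 118°.

```bash
cat >> h.py <<'E'
H=np.array([573.7,-37.5,0]); G=down(np.radians(-62))
at=lambda z:H+np.array([0,0,z])
E
python3 - <<'E'
from h import *
env.reach(at(300),G)
print(env.move_l(at(163),rate=120,f_stop=10))
env.hold(.3); s=env.read_state(); print(s['tool_pos'],s['force'].round(2))
set_gripper(10); env.hold(.3); s=env.read_state(); print('w',s['width'],s['grip_force'],s['force'].round(2))
for z in (193,218,224.6):
    env.move_l(at(z),rate=50); env.hold(.3); s=env.read_state(); print(z,s['tool_pos'].round(1),s['width'].round(2),s['force'].round(2))
cv2.imwrite('pics/s3.png',cv2.resize(viewer.camera('side')[120:270,250:420],(680,600),interpolation=cv2.INTER_CUBIC)); print(s['time_s'])
E
```

```text
False
[573.86013197 -37.52298426 163.36724568] [-0.33 -1.17 -0.46]
w 27.66732219602955 29.879398941993713 [-0.66  1.6  -0.81]Traceback (most recent call last):
  File "<stdin>", line 7, in <module>
AttributeError: 'float' object has no attribute 'round'
```

```bash
python3 - <<'E'
from h import *
s=env.read_state(); print(s['tool_pos'],s['force'].round(2))
for z in (210,220,222,224,225.5):
    env.move_l(at(z),rate=50); env.hold(.3); s=env.read_state(); print(z,s['tool_pos'].round(1),round(s['width'],2),s['force'].round(2))
cv2.imwrite('pics/s3.png',cv2.resize(viewer.camera('side')[120:270,250:420],(680,600),interpolation=cv2.INTER_CUBIC)); print(s['time_s'])
E
```

```text
[574.02253289 -37.61677617 193.01378723] [ 0.83 -0.18  0.66]
210 [573.8 -37.4 210. ] 27.79 [-1.25  1.13  0.62]
220 [573.8 -37.5 220. ] 27.82 [ 0.56 -0.85 -0.35]
222 [573.7 -37.5 222. ] 27.87 [-0.52  0.23  0.51]
224 [573.6 -37.5 223.8] 27.97 [-0.86  0.1  -3.98]
225.5 [573.7 -37.5 225.5] 27.99 [-0.05  0.04 -4.92]
21.525
```

View pics/s3.png

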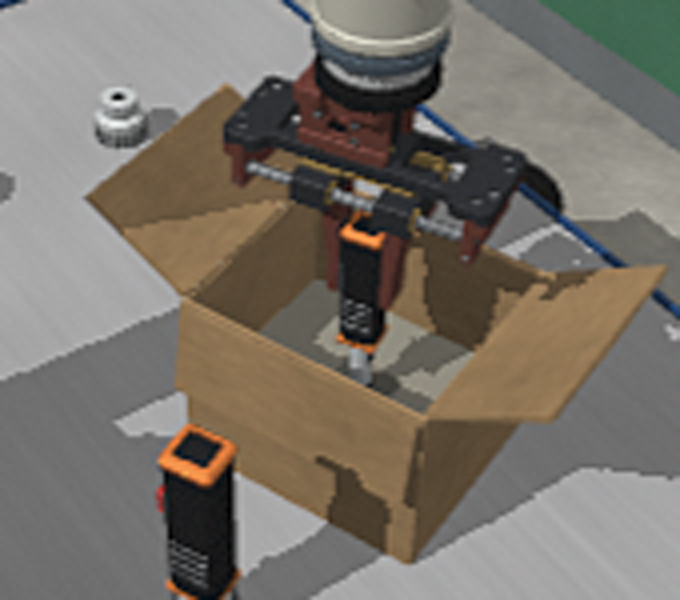

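The picture shows the handle drawn out with the rod visible. The −4.9 N at the end shows the tool is hanging on its second stop. I'll lower it slightly, release, and check the button.

```bash
python3 - <<'E'
from h import *
env.move_l(at(223.8),rate=20)
set_gripper(60); env.hold(.4)
env.move_l(at(251.5),rate=60); env.hold(.2)
im=viewer.camera('side'); c=im[160:230,310:370]
h=cv2.cvtColor(c,cv2.COLOR_BGR2HSV); rd=cv2.inRange(h,(0,170,110),(5,255,255))|cv2.inRange(h,(174,170,110),(180,255,255))
print('red',np.argwhere(rd)[:,::-1].tolist()[:40], [np.round(np.array(proj('side',H+d*np.array([np.cos(np.radians(118)),np.sin(np.radians(118)),0])+[0,0,158]))-[310,160],1) for d in(14,20)])
cv2.imwrite('pics/s4.png',cv2.resize(c,None,fx=8,fy=8,interpolation=cv2.INTER_CUBIC)); print(env.read_state()['time_s'])
E
```

```text
red [[26, 25], [25, 26], [25, 27], [24, 28], [24, 29]] [array([25.5, 26.6]), array([23.4, 25.9])]
23.7667
```

View pics/s4.png

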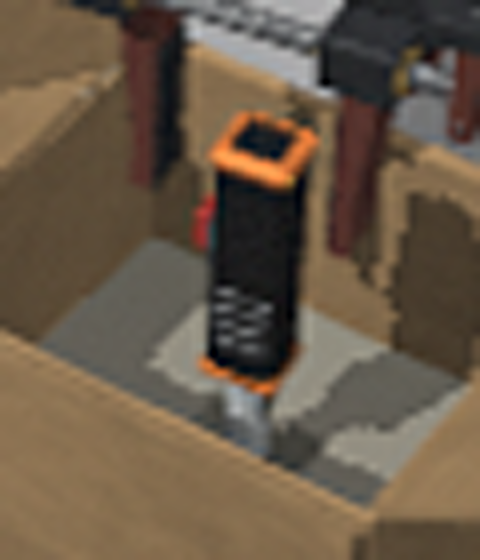

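The crop shows the red button standing proud at (205,222), with the tool upright and the fingertips above the button. Next I'll grip above it and lift.

```bash
python3 - <<'E'
from h import *
set_gripper(10); env.hold(.3); s=env.read_state(); print('w',s['width'],s['grip_force'],s['force'].round(2))
env.move_l(at(262),rate=40); env.hold(.2); print(env.read_state()['force'].round(2))
env.move_l(at(510),rate=90); env.hold(1); s=env.read_state(); print(s['tool_pos'].round(1),s['width'],s['force'].round(2),s['time_s'])
cv2.imwrite('pics/s5.png',viewer.camera('side'))
T=wristT();cv2.imwrite('pics/w5.png',viewer.camera('wrist'))
a=cv2.imread('pics/s5.png')[0:300,150:450]; cv2.imwrite('pics/m5.png',cv2.resize(a,(600,600)))
E
```

```text
w 27.638253392331965 29.93641287088394 [ 0.16  0.07 -1.66]
[-0.45 -0.69 -4.61]
[573.7 -37.5 510. ] 28.028132920807547 [ 0.14 -0.11 -3.84] 29.2
```

View pics/m5.png

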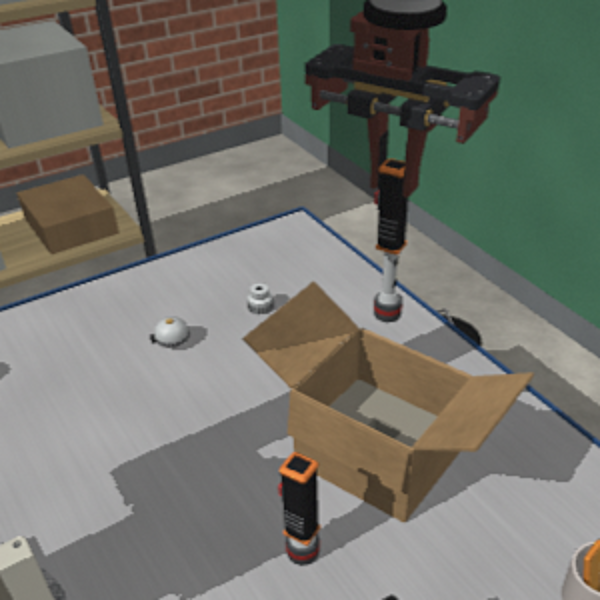

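The picture shows the tool hanging upright and long, with the magnet at (388,305) well above the rim. Both flaps are back, and the bell and bracket tool have not moved.

```bash
python3 -c "
from h import *
print(workorder.sign_off())"
```

```text
the job is handed in; nothing more can be done
None
```

The job is handed in with the robot clock at about 29 s: both flaps are folded back, and the magnet tool is drawn out to its second stop with the button out. The gripper is holding it by the handle above the button, magnet hanging down about 110 mm above the carton's rim; the bell, bracket tool and cup were kept clear of throughout.

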